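Unlock the seasoning carrier and hold up the full tin

ROBOT

A 7-joint arm with a two-finger parallel gripper is mounted at the origin on the work surface. World frame = base frame: x ahead of the robot, y to its left, z up, the work surface at z = 0. Lengths are in m, angles in rad, forces in N, time in s.
With the tool pointing down it reaches from about 0.425 to 0.925 m from the base axis. Payload 6.8 kg.
Tool frame: the origin (TCP) lies at the very end of the fingers, on their centre line; the grasp point (between the pads) lies 19 mm behind it; z points along the fingers, x is the direction in which the jaws open and shut, and the axes are right-handed (so a half turn about z gives the same grasp; the last joint's range is limited). The gripper opens to 88 mm and grips with 3 to 60 N. Pads are 20 mm wide; open, the fingers measure 115 mm over their backs; the gripper's body (75 mm by 178 mm) begins 61 mm behind the grasp point.
Start: joints at [1.164, 0.477, 0.022, 1.555, -0.011, 1.109, -0.083], TCP at [0.199, -0.645, 0.223] pointing down, gripper open.
Joint ranges: [-2.96, 2.96], [-0.34, 2.1], [-1.41, 1.46], [0.24, 2.44], [-1.37, 4.51], [0.17, 1.92], [-2.96, 2.96]. Speed limits (rad/s): [2.39, 2.39, 3.14, 3.14, 3.14, 3.14, 3.14].

INTERFACE

Orientations are given as [roll, pitch, yaw] about the fixed x, y, z axes, in that order (R = Rz(yaw) Ry(pitch) Rx(roll)).
In Python, from bench import robot gives the robot as it stands. The module is installed in compiled form; this text tells all that it offers. Calls block until the motion is done:
- robot.goto(position, orientation): joint-space move of the TCP to a pose.
- robot.move_straight(position, rotation=None, rate=0.15): straight line of the TCP; rotation=None keeps the orientation; rate is the mean speed in m/s.
- robot.set_joints(angles): joint-space move.
- robot.command_gripper(opening): finger opening in m; the grip force is fixed at half the most; returns when the fingers have stopped.
- robot.pause(seconds).
- robot.inverse_kinematics(position, orientation): joint angles nearest the present ones, or None.
- robot.get_image(name): name is "side" or "top"; returns the picture (384x512x3 uint8, red, green, blue); there is no depth.
- robot.camera_params(name): a dict with "K" (3x3 intrinsics, pixels), "dist" ([k1, k2, p1, p2, k3] as OpenCV has them; the pictures are not rectified), "pose" (4x4, takes a point from camera to world coordinates). Camera axes: x right, y down, z forward; pixel columns grow to the right and rows downward; lengths in m; the calibration is good to about 2 mm. A picture is of the moment at which its call begins. camera_params takes no time and is no camera call.
A pose or a line that the arm cannot do raises robot.PlanningError and nothing moves.
- robot.job_done(): hands the job in, once; it reports no verdict.
Readings, each from a call of its own:
- robot.get_clock(): time.
- robot.get_joints(): joint angles.
- robot.get_qd(): joint speeds.
- robot.get_effort(): joint torques, N m.
- robot.get_tcp_pos(): TCP position.
- robot.get_eef_rot(): TCP orientation.
- robot.get_ft_force(): force on the tool from outside, world axes, zero at the start.
- robot.get_torque(): the same for the moment, N m.
- robot.get_width(): finger opening in m.
Only numpy, scipy, OpenCV 4.12 (cv2) and the standard library are available. Lean on these libraries where they do the work, as an engineer would, in place of code of your own. Each camera call takes 0.05 s, during which the arm holds its last target. There are 200 camera calls.

TASK

Unlock the seasoning carrier: draw the locking pin straight up out of its bore, so that the sprung bar slides back off the tins, and leave the pin hanging by its collar in the open notch in front of the bore. Then heft the three look-alike tins one after another, starting at the pin end and working along: lift each one a few centimetres straight up out of its place to feel its weight, and put the lighter two back standing in the carrier. Finish still holding the heaviest tin, upright and still, with its bottom at least 15 cm above the counter; do not let it go, do not drop or tip any tin, and leave the bowl, the sauce bottle and the brush alone.

Things in the scene. Friction and masses are not known exactly. Their poses are not given: they have to be found in the camera images.
- carrier: fixed tin carrier: white floor 12 mm high, x -60 to 110, y -187 to 187 mm, end cheeks 12 mm thick, 122 mm high. Outside the -y cheek (robot's right) a dark bracket plate 30 mm thick, top 70 mm up, open below, y -187 to -249 mm, has the bore and the notch. Origin at counter level under the middle tin place; x away from the robot at yaw 0, y along the row. Place and yaw (to 0.25 rad) vary
- keeper (a joint): slide of the sprung steel bar over the tins that stops them lifting. 0 m: locked over the tins; 0.085 m: fully back, clear behind them (carrier +x). With the pin out it slides back by itself in about 1 s (spring 1 to 3 N)
- keeper_bar (a point): top centre of that bar, 134 mm up, moves with it. Bar: 24 mm wide in x, 10 mm thick, along y over all tins. At the -y end a leg goes down outside the cheek to an eye: lug 72 to 82 mm up with an 11 mm hole, over the bore when locked
- pin: loose upright lock pin, 80 g: shank 9 mm diameter, 40 mm long; collar 23 mm diameter, 4 mm thick; then black round grip 20 mm diameter, 44 to 85 mm above the tip. Origin at the tip, z to the grip. Starts through the bar's eye into the bore, tip 42 mm up; raise 45 mm or more to clear. The bar's leg is 23 mm off to +y: close fingers along carrier x. Parked, its tip is 30 mm up
- bore (a point): mouth of the bore (11 mm) in the bracket's top, 70 mm above the counter, at carrier x = 0, y = -224 mm
- notch (a point): parking point at the bracket's top (70 mm up), 67 mm in front (carrier -x) of the bore. The notch is a slot 13 mm wide (y), open above, below and to carrier -x, from 23 mm in front of this point to 12 mm behind it. Let the pin down here from above, upright, until its collar rests on the bracket
- place1 (a point): centre of the first (next to the pin) tin place, on the carrier's floor 12 mm above the counter: a 72 mm square pocket with a grey raised surround 6 mm high. A tin stands here at the start. The places are 110 mm apart along the carrier's y axis.
- place2 (a point): centre of the middle tin place, on the carrier's floor 12 mm above the counter: a 72 mm square pocket with a grey raised surround 6 mm high. A tin stands here at the start. The places are 110 mm apart along the carrier's y axis.
- place3 (a point): centre of the last (farthest from the pin) tin place, on the carrier's floor 12 mm above the counter: a 72 mm square pocket with a grey raised surround 6 mm high. A tin stands here at the start. The places are 110 mm apart along the carrier's y axis.
- tin_a: closed round steel tin, one of three that look alike: 62 mm diameter, 110 mm tall, flat top, upright; origin at the centre of its underside, z up. Exactly one of the three is full and weighs 0.54 to 0.60 kg; the other two are part-used and weigh 0.20 to 0.34 kg each. Which is which changes from run to run and cannot be seen.
- tin_b: closed round steel tin, one of three that look alike: 62 mm diameter, 110 mm tall, flat top, upright; origin at the centre of its underside, z up. Exactly one of the three is full and weighs 0.54 to 0.60 kg; the other two are part-used and weigh 0.20 to 0.34 kg each. Which is which changes from run to run and cannot be seen.
- tin_c: closed round steel tin, one of three that look alike: 62 mm diameter, 110 mm tall, flat top, upright; origin at the centre of its underside, z up. Exactly one of the three is full and weighs 0.54 to 0.60 kg; the other two are part-used and weigh 0.20 to 0.34 kg each. Which is which changes from run to run and cannot be seen.
- bowl: bystander: steel bowl, 140 mm across, 60 mm high, to the robot's left; origin under its centre
- sauce: bystander: amber glass sauce bottle, 60 mm diameter, 140 mm tall, to the robot's right; origin under its centre
- brush: bystander: basting brush lying on the counter in front of the bowl

How it is judged:
By the outcome, as a careful person would: the job done as asked, in the order asked, and still so for the second after the job is handed in, while the arm keeps its last pose, push and grip.
It also fails if it takes over 72 s, if anything falls off the work surface, if the arm or the gripper's body presses on something with over 40 N, if the wrist force passes 120 N, or if a joint passes its speed limit or range.

## Working session

There is one attempt and no reset: what is moved stays moved. The work goes in short steps, each a Python script; the robot and the scene stay as the last script left them, time stands still between calls to the robot, and variables do not carry over. Pictures are saved under pics/ and viewed, about 8 in all and at most 12, crops included, and the job is handed in when it is done.

```bash
mkdir -p pics; python3 - <<'E'
from bench import robot
import cv2,numpy as np
for n in("top","side"):
    im=robot.get_image(n); cv2.imwrite(f"pics/{n}0.png",im[:,:,::-1])
    p=robot.camera_params(n); print(n,np.round(p["K"],1).tolist(),p["dist"],np.round(p["pose"],3).tolist())
print(robot.get_clock(),robot.get_tcp_pos(),robot.get_eef_rot(),robot.get_ft_force(),robot.get_width())
E
```

```text
top [[465.9, 0.0, 251.4], [0.0, 465.9, 191.7], [0.0, 0.0, 1.0]] [-0.07625377  0.          0.          0.          0.        ] [[0.017, -0.996, 0.082, 0.406], [-1.0, -0.017, -0.0, -0.012], [0.002, -0.082, -0.997, 1.403], [0.0, 0.0, 0.0, 1.0]]
side [[467.5, 0.0, 256.6], [0.0, 467.5, 194.8], [0.0, 0.0, 1.0]] [-0.02068422  0.          0.          0.          0.        ] [[-0.875, -0.379, 0.301, 0.084], [-0.484, 0.676, -0.555, 0.731], [0.007, -0.632, -0.775, 1.157], [0.0, 0.0, 0.0, 1.0]]
0.1 [ 0.19851094 -0.64461159  0.22179941] [ 3.14144278e+00  1.57728982e-03 -1.27199995e+00] [0.33997513 0.36054568 0.64824236] 0.08755504290818072
```

View pics/top0.png

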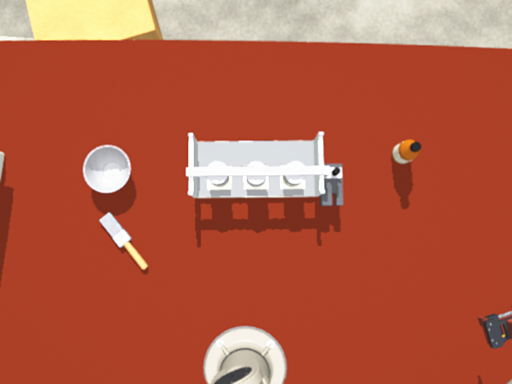

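View pics/side0.png

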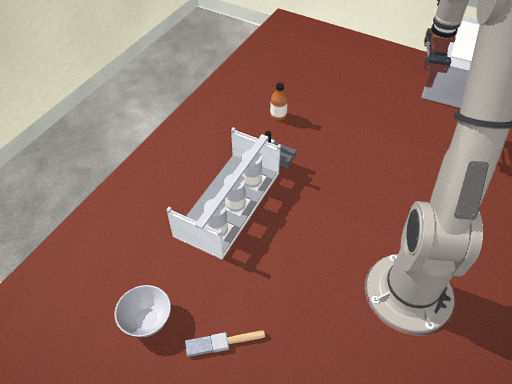

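The top view shows the carrier nearly square-on, about (256,172). The bar runs along row 172, the black pin grip is at (336,172), and the bracket spans cols 321–344. The side view shows the pin at (268,136). Next I'll enlarge the carrier in both views.

```bash
cat > h.py <<'E'
from bench import robot
import cv2,numpy as np
def cam(n):
    p=robot.camera_params(n); return np.array(p["K"]),np.array(p["dist"]),np.array(p["pose"])
def ray(n,uv):
    K,d,T=cam(n); q=cv2.undistortPoints(np.array([[uv]],float),K,d)[0,0]
    v=T[:3,:3]@np.array([q[0],q[1],1]); return T[:3,3],v/np.linalg.norm(v)
def plane(n,uv,z):
    o,v=ray(n,uv); return o+v*(z-o[2])/v[2]
def two(a,b):
    (o1,v1),(o2,v2)=ray("top",a),ray("side",b)
    s=np.linalg.lstsq(np.c_[v1,-v2],o2-o1,rcond=None)[0]; p,q=o1+s[0]*v1,o2+s[1]*v2
    return (p+q)/2,np.linalg.norm(p-q)
def proj(n,P):
    K,d,T=cam(n); W=np.linalg.inv(T)
    return cv2.projectPoints(np.atleast_2d(P).astype(float),cv2.Rodrigues(W[:3,:3])[0],W[:3,3],K,d)[0][:,0]
E
python3 - <<'E'
import cv2,numpy as np
from h import *
t=cv2.imread("pics/top0.png");s=cv2.imread("pics/side0.png")
a=cv2.resize(t[122:215,180:350],None,fx=4.7,fy=4.7,interpolation=cv2.INTER_CUBIC)
cv2.imwrite("pics/tc.png",a)
b=cv2.resize(s[120:256,160:305],None,fx=4.4,fy=4.4,interpolation=cv2.INTER_CUBIC);cv2.imwrite("pics/sc.png",b)
# dark pixels (pin grip) and red-excluded carrier masks
for n,im,(x0,y0,x1,y1) in(("top",t,(325,160,350,215)),("side",s,(255,125,300,170))):
    g=im[y0:y1,x0:x1].max(2); m=(g<45).astype(np.uint8)
    k,l,st,c=cv2.connectedComponentsWithStats(m)
    print(n,[(st[i].tolist(),(c[i]+[x0,y0]).round(1).tolist()) for i in range(1,k) if st[i,4]>5])
E
```

```text
top [([8, 11, 4, 4, 11], [334.0, 172.7])]
side [([11, 7, 5, 10, 26], [268.7, 136.3])]
```

View pics/tc.png

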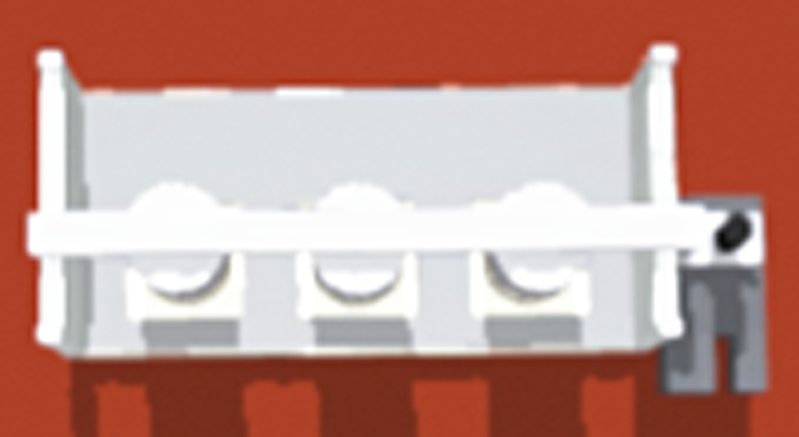

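View pics/sc.png

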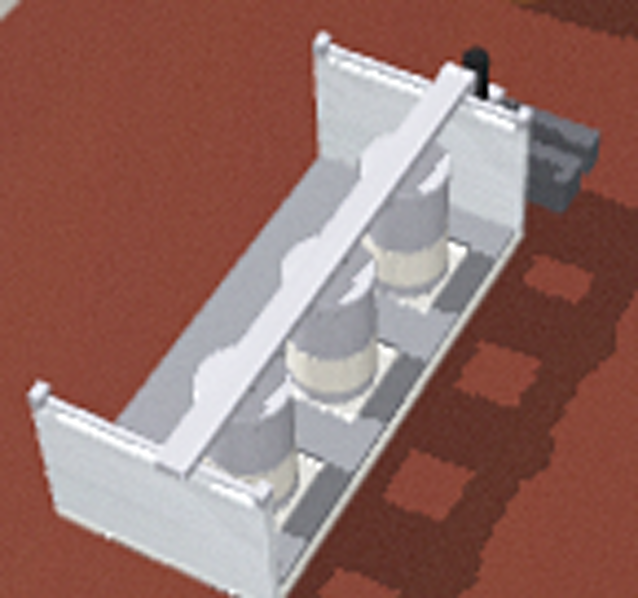

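The top crop shows the cheek tops, the bar (crop row ≈233), the pin top at (735,232) and the slot mouth at (727,392). The side crop shows the pin standing at about (478,60). I'll fit a rigid pose from these.

```bash
cat > fit.py <<'E'
from h import *
from scipy.optimize import least_squares
# carrier point, crop pixel (top)
L=[((110,181,122),(50,50)),((110,-181,122),(664,45)),((-60,181,122),(50,345)),((-60,-181,122),(670,337)),
((0,-224,127),(736,229)),((-90,-224,70),(727,392)),((0,150,134),(100,233)),((0,-150,134),(600,231)),((110,0,12),(355,91)),((-60,0,12),(355,354)),
((-90,-249,70),(767,391))]
C=np.array([c for c,_ in L])/1000; U=np.array([((u+.5)/4.7-.5+180,(v+.5)/4.7-.5+122) for _,(u,v) in L])
def T(p,c): 
    c=np.atleast_2d(c);s,k=np.sin(p[2]),np.cos(p[2]); return np.c_[p[0]+k*c[:,0]-s*c[:,1],p[1]+s*c[:,0]+k*c[:,1],c[:,2]]
w=np.ones((len(L),2)); w[6:8,0]=0; w[8:10,0]=0
f=lambda p:((proj("top",T(p,C))-U)*w).ravel()
if __name__=="__main__":
    r=least_squares(f,[.5,0,0],loss="soft_l1"); p=r.x; print(p.round(4)); print(f(p).reshape(-1,2).round(1).tolist())
    np.save("p.npy",p)
    print("pin",T(p,[[0,-.224,.127],[-.067,-.224,.07]]).round(4))
    # side check: pin top
    print(proj("side",T(p,[[0,-.224,.127],[0,-.224,.086],[110e-3,-.187,.122],[-.06,-.187,.122],[-.06,-.187,0],[-.09,-.249,.07]])).round(1).tolist())
    print("two-view pin mid",two((334.0+2,171),(268.7,136.3)))
E
python3 fit.py
```

```text
[ 0.5674 -0.0238  0.0258]
[[0.5, 1.1], [-0.6, 1.1], [0.4, -1.0], [-0.5, -0.4], [0.7, 0.7], [-0.3, -0.4], [0.0, 0.6], [0.0, 0.1], [0.0, -0.6], [0.0, -0.6], [-0.1, -0.3]]
pin [[ 0.5731 -0.2477  0.127 ]
 [ 0.5061 -0.2494  0.07  ]]
[[268.5, 133.0], [268.2, 142.2], [232.8, 130.1], [280.4, 147.7], [278.7, 173.8], [296.2, 150.1]]
two-view pin mid (array([ 0.57389802, -0.24851756,  0.11160137]), np.float64(0.002524942577181215))
```

```bash
cat >> h.py <<'E'
def st(s=""): print(s,"t",round(robot.get_clock(),1),"tcp",np.round(robot.get_tcp_pos(),4),"w",round(robot.get_width(),4),"F",np.round(robot.get_ft_force(),1),flush=True)
def W(x,y,z):
    p=np.load("p.npy"); s,c=np.sin(p[2]),np.cos(p[2]); return np.array([p[0]+c*x-s*y,p[1]+s*x+c*y,z])
E
python3 - <<'E'
from h import *
yaw=np.load("p.npy")[2]
for k in(0,np.pi,-np.pi):
    print(k,[np.round(robot.inverse_kinematics(W(x,y,z),[np.pi,0,yaw+k]),2) if robot.inverse_kinematics(W(x,y,z),[np.pi,0,yaw+k]) is not None else None for x,y,z in((0,-.224,.3),(0,-.224,.093),(-.067,-.224,.16),(0,.11,.3),(0,.11,.076))])
print(robot.get_joints().round(2))
k=0
robot.command_gripper(.05)
robot.goto(W(0,-.224,.24),[np.pi,0,yaw+k]); st("above")
print(robot.get_joints().round(2),robot.get_eef_rot())
robot.move_straight(W(0,-.224,.15),rate=.12); st("near")
im=robot.get_image("side"); cv2.imwrite("pics/s1.png",cv2.resize(im[90:190,210:330,::-1],None,fx=5,fy=5,interpolation=cv2.INTER_CUBIC))
E
```

```text
0 [array([ 0.63,  0.37, -0.42,  1.57,  0.16,  1.24,  0.2 ]), array([ 0.62,  0.57, -0.43,  1.77,  0.3 ,  0.87,  0.09]), array([ 0.7 ,  0.4 , -0.44,  1.86,  0.21,  0.92,  0.18]), array([ 0.35,  0.33, -0.77,  1.67,  0.24,  1.23, -0.45]), array([ 0.24,  0.58, -0.66,  1.89,  0.47,  0.83, -0.64])]
3.141592653589793 [array([ 0.21,  0.33,  0.12,  1.6 , -0.04,  1.21, -2.77]), array([ 0.13,  0.55,  0.23,  1.8 , -0.17,  0.81, -2.66]), array([ 0.2 ,  0.37,  0.18,  1.9 , -0.08,  0.89, -2.69]), array([ 0.61,  0.48, -1.18,  1.66,  0.45,  1.31,  2.52]), array([ 0.57,  0.83, -1.19,  1.87,  0.89,  1.09,  2.19])]
-3.141592653589793 [array([ 0.21,  0.33,  0.12,  1.6 , -0.04,  1.21, -2.77]), array([ 0.13,  0.55,  0.23,  1.8 , -0.17,  0.81, -2.66]), array([ 0.2 ,  0.37,  0.18,  1.9 , -0.08,  0.89, -2.69]), array([ 0.61,  0.48, -1.18,  1.66,  0.45,  1.31,  2.52]), array([ 0.57,  0.83, -1.19,  1.87,  0.89,  1.09,  2.19])]
[ 1.16  0.48  0.02  1.56 -0.01  1.11 -0.08]
above t 2.8 tcp [ 0.5724 -0.2497  0.2398] w 0.0503 F [-0.1 -0.2  0.7]
[ 0.63  0.41 -0.43  1.64  0.19  1.13  0.18] [3.14091349e+00 5.91932673e-04 2.25851911e-02]
near t 3.7 tcp [ 0.5737 -0.2479  0.1507] w 0.0501 F [ 0.6 -0.4 -0.6]
```

View pics/s1.png

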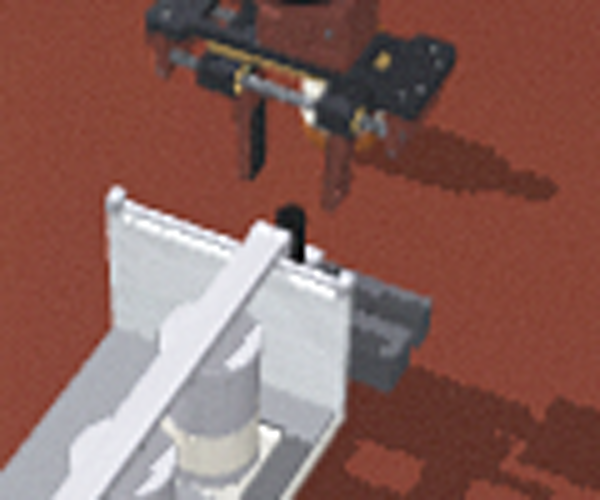

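The pin grip (292,213) lies between the fingertips at (250,178) and (335,205). Their midpoint, projected down, lands about 1 mm from the pin. I'll descend and grip.

```bash
python3 - <<'E'
from h import *
robot.move_straight(W(0,-.224,.094),rate=.08); st("down")
robot.command_gripper(.0); robot.pause(.2); st("closed")
p=robot.get_tcp_pos()
robot.move_straight(W(0,-.224,.164),rate=.06); st("up")
robot.pause(.8); st()
for n,(x0,y0,x1,y1) in (("side",(160,90,320,250)),):
    im=robot.get_image(n); cv2.imwrite("pics/s2.png",cv2.resize(im[y0:y1,x0:x1,::-1],None,fx=3.7,fy=3.7,interpolation=cv2.INTER_CUBIC))
E
```

```text
down t 4.6 tcp [ 0.5735 -0.2478  0.0942] w 0.0497 F [ 0.1 -0.2 -0.1]
closed t 5.4 tcp [ 0.5736 -0.2478  0.0943] w 0.0198 F [ 2.8 -0.8  2.6]
up t 6.7 tcp [ 0.5728 -0.2476  0.1635] w 0.0192 F [ 0.3  0.  -1. ]
 t 7.5 tcp [ 0.5731 -0.2477  0.164 ] w 0.0195 F [ 0.4 -0.1 -1.3]
```

View pics/s2.png

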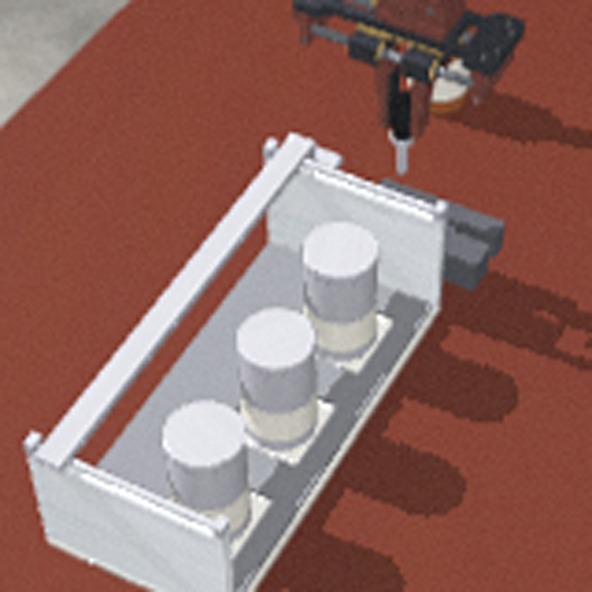

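The pin is out with its tip at crop (402,170), and the bar sits fully back behind the tins. I'll move it over the notch and lower it with force checks.

```bash
python3 - <<'E'
from h import *
robot.move_straight(W(-.067,-.224,.164),rate=.1); robot.pause(.2); st("over")
f0=robot.get_ft_force()
for z in(.13,.117,.105,.095,.088,.085,.083):
    robot.move_straight(W(-.067,-.224,z),rate=.05); st(z)
    d=robot.get_ft_force()-f0
    if abs(d[2])>5 or np.hypot(*d[:2])>6: print("contact");break
im=robot.get_image("side"); cv2.imwrite("pics/s3.png",cv2.resize(im[100:180,240:340,::-1],None,fx=6,fy=6,interpolation=cv2.INTER_CUBIC))
E
```

```text
over t 8.6 tcp [ 0.5068 -0.2492  0.164 ] w 0.0193 F [ 1.3 -0.1 -0.9]
0.13 t 9.4 tcp [ 0.5063 -0.2495  0.1302] w 0.0193 F [-0.3  0.1 -0.5]
0.117 t 9.8 tcp [ 0.5058 -0.2493  0.1166] w 0.0195 F [-0.2 -0.6  0.1]
0.105 t 10.2 tcp [ 0.5059 -0.2493  0.1046] w 0.0195 F [-0.1  0.2 -0.3]
0.095 t 10.6 tcp [ 0.5058 -0.2493  0.0946] w 0.0194 F [ 0.   0.1 -0.3]
0.088 t 10.9 tcp [ 0.5059 -0.2493  0.0876] w 0.0195 F [ 0.4  0.8 -1.3]
0.085 t 11.1 tcp [ 0.5061 -0.2494  0.0849] w 0.0198 F [ 0.4 -0.8 -0.9]
0.083 t 11.4 tcp [ 0.5061 -0.2494  0.0829] w 0.0196 F [-0.5  0.5 -1.3]
```

View pics/s3.png

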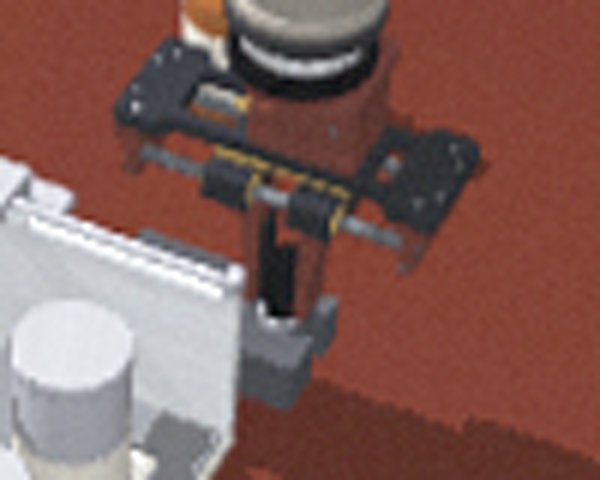

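The collar (278,320) is nearly down on the bracket, with the shank in the slot. I'll seat it, release, retreat and locate the tin tops.

```bash
python3 - <<'E'
from h import *
f0=robot.get_ft_force()
for z in(.082,.081,.080,.079):
    robot.move_straight(W(-.067,-.224,z),rate=.03); st(z)
    if robot.get_ft_force()[2]-f0[2]>3: break
z0=robot.get_tcp_pos()[2]
robot.command_gripper(.045); robot.pause(.2); st("open")
robot.move_straight(W(-.067,-.224,.2),rate=.1); st("up")
im=robot.get_image("side"); cv2.imwrite("pics/s4.png",cv2.resize(im[90:240,180:330,::-1],None,fx=4,fy=4,interpolation=cv2.INTER_CUBIC))
for i,c in enumerate([(340,250),(276,338),(204,430)]):
    q=plane("side",((c[0]+.5)/3.7-.5+160,(c[1]+.5)/3.7-.5+90),.122); print(q.round(4),W(0,-.11+.11*i,.122).round(4))
E
```

```text
0.082 t 11.7 tcp [ 0.5063 -0.2495  0.0822] w 0.0198 F [-0.1 -0.   2. ]
0.081 t 11.9 tcp [ 0.5064 -0.2495  0.0822] w 0.0198 F [-2.4  1.  10.9]
open t 12.7 tcp [ 0.5061 -0.2494  0.081 ] w 0.0455 F [-0.9 -0.2 -0.4]
up t 14.1 tcp [ 0.5057 -0.2493  0.1993] w 0.0452 F [-0.4  0.2 -0.4]
[ 0.5705 -0.1324  0.122 ] [ 0.5702 -0.1338  0.122 ]
[ 0.5675 -0.024   0.122 ] [ 0.5674 -0.0238  0.122 ]
[0.5681 0.0818 0.122 ] [0.5645 0.0862 0.122 ]
```

View pics/s4.png

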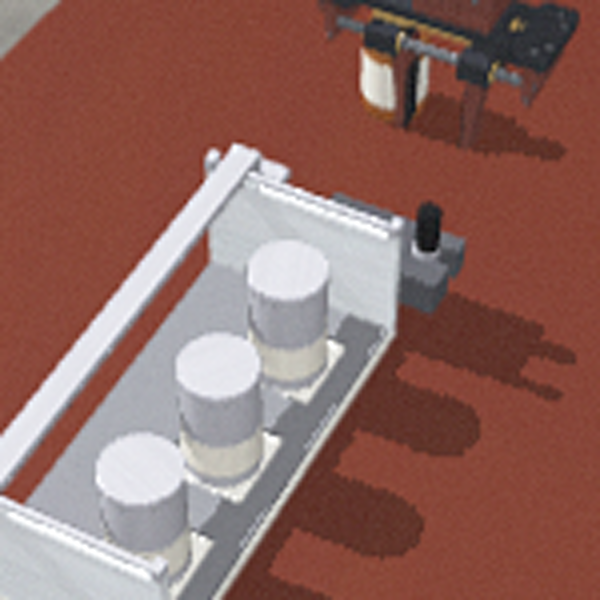

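The pin hangs upright by its collar in the notch, at (428,235). All three tins are standing. Now I'll heft tin 1.

```bash
cat >> h.py <<'E'
def fz(n=12):
    a=[]
    for _ in range(n): a.append(robot.get_ft_force()); robot.pause(.03)
    return np.mean(a,0)
TIN={1:(.5705,-.1330),2:(.5675,-.0240),3:(.5672,.0830)}
def heft(i):
    x,y=TIN[i]; P=lambda z:[x,y,z]; yaw=np.load("p.npy")[2]
    robot.move_straight(P(.2),rotation=[np.pi,0,yaw],rate=.15); robot.command_gripper(.088); robot.pause(.2)
    f0=fz(); robot.move_straight(P(.076),rate=.1); st("down")
    robot.command_gripper(.04); robot.pause(.2); st("gripped")
    robot.move_straight(P(.131),rate=.07); robot.pause(.5); f=fz(); st("lifted")
    print("TIN",i,"mass",(f0-f)[2]/9.81,(f-f0).round(2),flush=True)
def putback(i):
    x,y=TIN[i]
    robot.move_straight([x,y,.081],rate=.08); robot.move_straight([x,y,.0765],rate=.03); robot.pause(.2); st("set")
    robot.command_gripper(.088); robot.pause(.3); robot.move_straight([x,y,.2],rate=.12); st("clear")
E
python3 - <<'E'
from h import *
heft(1)
im=robot.get_image("side"); cv2.imwrite("pics/s5.png",cv2.resize(im[60:240,160:340,::-1],None,fx=3.2,fy=3.2,interpolation=cv2.INTER_CUBIC))
E
```

```text
down t 17.9 tcp [ 0.571  -0.1331  0.0767] w 0.0879 F [ 0.3 -0.5  0.6]
gripped t 18.7 tcp [ 0.5698 -0.1332  0.0761] w 0.0615 F [-4.7  0.   6.4]
lifted t 20.5 tcp [ 0.5705 -0.133   0.131 ] w 0.062 F [ 0.  -0.2 -6.5]
TIN 1 mass 0.5560720441478422 [ 0.34  0.31 -5.46]
```

View pics/s5.png

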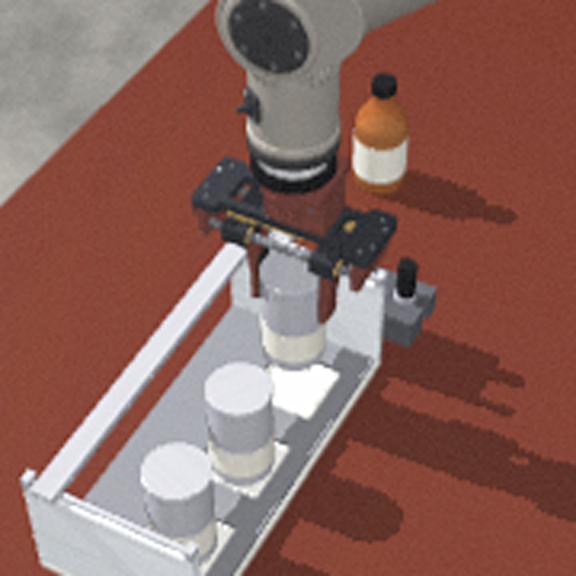

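Tin 1 is lifted clear and upright, and reads 0.556 kg, so it is the full one. The task asks for all three to be hefted, so I'll put it back, heft 2 and 3, and then come back for it.

```bash
python3 - <<'E'
from h import *
putback(1); heft(2)
if abs(robot.get_width()-.062)<.003:
    putback(2)
    im=robot.get_image("side"); cv2.imwrite("pics/s6.png",cv2.resize(im[60:240,160:340,::-1],None,fx=3.2,fy=3.2,interpolation=cv2.INTER_CUBIC))
E
```

```text
set t 21.8 tcp [ 0.5706 -0.133   0.0767] w 0.0615 F [ 0.2  0.6 -6.1]
clear t 23.9 tcp [ 0.5699 -0.133   0.1991] w 0.0876 F [ 0.7 -0.1  1. ]
down t 27.0 tcp [ 0.5681 -0.024   0.0767] w 0.0874 F [-0.4 -0.1  0.1]
gripped t 27.7 tcp [ 0.5672 -0.024   0.0761] w 0.0619 F [-3.  -0.7  4.3]
lifted t 29.6 tcp [ 0.5675 -0.024   0.131 ] w 0.0618 F [-0.3  0.2 -3.4]
TIN 2 mass 0.21889464312558737 [ 0.07 -0.07 -2.15]
set t 30.8 tcp [ 0.5676 -0.024   0.0767] w 0.0617 F [ 0.3 -0.2 -3.2]
clear t 32.9 tcp [ 0.5669 -0.0241  0.1992] w 0.0879 F [-0.4 -1.2 -0.3]
```

View pics/s6.png

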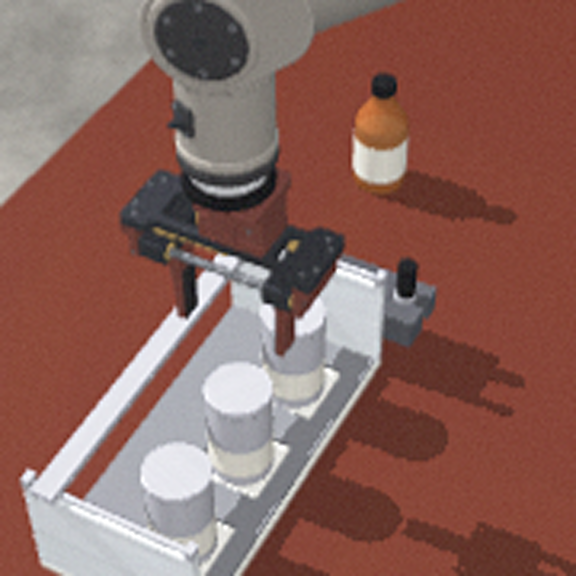

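Tins 1 and 2 are both standing back in their pockets, and tin 2 read 0.22 kg. Next is tin 3, then back to tin 1.

```bash
sed -i 's/y,.0765\]/y,.0758]/' h.py; python3 - <<'E'
from h import *
heft(3); putback(3); heft(1)
x,y=TIN[1]; robot.move_straight([x,y,.265],rate=.08); robot.pause(.5); st("held"); print(fz().round(2),robot.get_eef_rot(),np.abs(robot.get_qd()).max())
im=robot.get_image("side"); cv2.imwrite("pics/s7.png",cv2.resize(im[20:260,130:370,::-1],None,fx=2.4,fy=2.4,interpolation=cv2.INTER_CUBIC))
E
```

```text
down t 36.1 tcp [0.5677 0.0831 0.0767] w 0.0881 F [ 0.7 -0.9  0.2]
gripped t 36.8 tcp [0.5667 0.0829 0.076 ] w 0.0616 F [-3.3 -0.7  4.6]
lifted t 38.6 tcp [0.5672 0.083  0.131 ] w 0.0621 F [ 0.3 -1.3 -3.2]
TIN 3 mass 0.26081346755961965 [-0.17  0.1  -2.56]
set t 39.9 tcp [0.5672 0.083  0.0759] w 0.0618 F [-0.1 -0.6 -3.2]
clear t 42.0 tcp [0.5667 0.0828 0.1992] w 0.088 F [-0.6  0.1  0.1]
down t 45.8 tcp [ 0.571  -0.1331  0.0767] w 0.0878 F [0.7 0.8 0.1]
gripped t 46.5 tcp [ 0.5705 -0.1331  0.0762] w 0.0619 F [-1.2 -1.4  3.5]
lifted t 48.4 tcp [ 0.5705 -0.133   0.131 ] w 0.062 F [ 0.4  0.5 -5.9]
TIN 1 mass 0.5668827450211977 [-0.04  0.18 -5.56]
held t 50.7 tcp [ 0.5705 -0.133   0.265 ] w 0.0617 F [ 0.1 -0.1 -5.8]
[-0.32  0.13 -5.55] [ 3.14156215e+00 -3.37241388e-05  2.57350985e-02] 0.001300366568132964
```

View pics/s7.png

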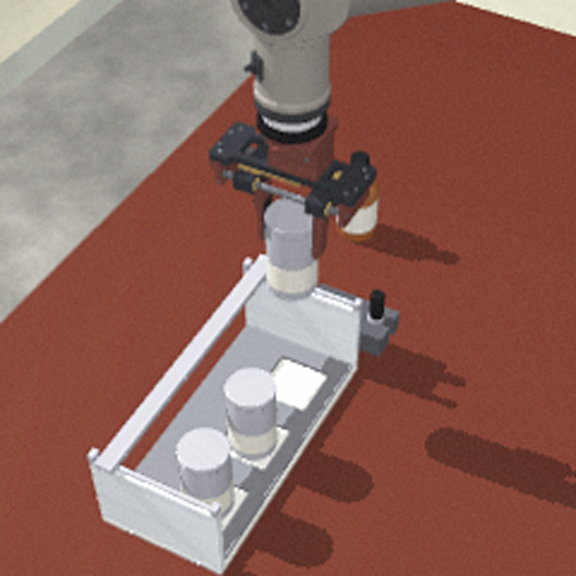

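The picture shows tin 1 held upright and high at (291,250). Tins 2 and 3 stand in their pockets at (250,410) and (205,465), and the pin is parked at (377,305). I'm handing in.

```bash
python3 - <<'E'
from h import *
robot.job_done(); st("done")
E
```

```text
the job is handed in; nothing more can be done
the job is handed in; nothing more can be done
```

The job is done and handed in, about 51 s into the 72 s limit.

- **Unlocking:** I drew the pin straight up out of its bore and the bar slid fully back off the tins. The pin now hangs by its collar in the notch.
- **Hefting:** I lifted each tin about 5.5 cm, starting at the pin end.

| Tin (from the pin end) | Measured weight |
|---|---|
| 1 | 0.56 kg (0.57 kg when picked up again) |
| 2 | 0.22 kg |
| 3 | 0.26 kg |

- **Order:** Tin 1 turned out to be the full one. I put it back, hefted and returned 2 and 3, then picked it up again.
- **Final state:** Tin 1 is held upright and still, with its bottom about 20 cm above the counter.
- **Last checks:** The last side picture shows tins 2 and 3 standing in their pockets, the pin still parked and the bar back. The sauce bottle is untouched. The bowl and brush were outside that crop, but the arm never went near them.
- **Small disagreement:** The force readings showed no floor contact as I set the tins back, so each may have dropped a fraction of a millimetre on release. All stayed upright.

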